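Give the sampler's wash port a shot from the locked cleaner canister

ROBOT

A 7-joint arm with a two-finger parallel gripper is mounted at the origin on the work surface. World frame = base frame: x ahead of the robot, y to its left, z up, the work surface at z = 0. Lengths are in mm, angles in rad, forces in N, time in s.
With the tool pointing down it reaches from about 400 to 925 mm from the base axis. Payload 5.6 kg.
Tool frame: the origin (TCP) lies at the very end of the fingers, on their centre line; the grasp point (between the pads) lies 19 mm behind it; y points along the fingers, x is the direction in which the jaws open and shut, and the axes are right-handed (so a half turn about y gives the same grasp; the last joint's range is limited). The gripper opens to 85 mm and grips with 20 to 120 N. Pads are 22 mm wide; open, the fingers measure 114 mm over their backs; the gripper's body (76 mm by 85 mm) begins 54 mm behind the grasp point. The pads swing forward as they close: fully open they stand 13 mm farther back than shut.
Start: joints at [1.265, 0.468, -0.012, 1.603, 0.006, 1.071, -0.056], TCP at [168.818, -627.701, 231.29] pointing down, gripper open.
Joint ranges: [-2.53, 2.53], [-0.31, 2.02], [-1.57, 1.55], [0.28, 2.44], [-1.29, 4.43], [0.15, 1.84], [-2.92, 2.92]. Speed limits (rad/s): [2.57, 2.57, 3.14, 3.14, 3.14, 3.14, 3.14].

INTERFACE

Orientations are given as a rotation vector (axis times angle).
In Python, from plant import get_state, grab_frame, calibration, close_job gives the robot as it stands.
- The arm moves only by the tool play_rows, never from a script. Its arguments are lists of equal length, an entry for each row: "slide": the shift along the tool's x, y, z as a fraction of full scale, a list of three; "rotation": the turn, a rotation vector about the tool's x, y, z as a fraction of full scale, a list of three; "claw": the closure, from -1 (fully open) to 1 (shut). A call has 1 to 12 rows; each row shifts and turns the pose as measured when the row begins, along the tool's axes as they then stand; what a row does not reach is not made up. Full scale, the value 1, is 0.02 m for a shift and 0.12 rad for a turn. A row lasts 1/10 s, in which the tool goes at most 50 mm and 8.59 degrees, less where a joint would pass 70% of its speed; a pose out of reach is approached as far as the arm can. A call with a number of a shift or a turn outside -1 to 1 is refused whole. A call with a gripper value outside its range is refused whole. The fingers move at their own pace and stop on an object; "squeeze" is the grip in N (left out, the last holds). Time passes only in rows, so rows that do not move let the fingers close. It gives the time, the measured TCP pose, the force and the opening at its end, in the units of the state.
- get_state(): the state, without advancing time (a new reading comes with each control period).
- grab_frame(name): name is "scene" or "top" or "wrist"; returns the picture (400x640x3 uint8, red, green, blue); there is no depth.
- calibration(name): a dict with "fx", "fy", "cx", "cy" (pixels), "rvec" (rotation vector, rad) and "tvec" (3), from world to camera coordinates, as OpenCV has them. Camera axes: x right, y down, z forward; pixel columns grow to the right and rows downward; lengths in mm; the calibration is good to about 2 mm. A picture is of the moment at which its call begins: read the wrist's pose just before it. calibration takes no time and is no camera call; for the wrist camera it gives the pose at the moment of the call.
- close_job(): hands the job in, once; it reports no verdict.
The state is a dict: "time_s": time; "q": joint angles; "joint_vel": joint speeds; "joint_torque": joint torques, N m; "ee_pos": TCP position; "tcp_rot": TCP orientation; "ft_force": force on the tool from outside, world axes, zero at the start; "moment": the same for the moment, N m; "width": finger opening in mm.
Only numpy, scipy, OpenCV 4.12 (cv2) and the standard library are available. Lean on these libraries where they do the work, as an engineer would, in place of code of your own. Each camera call takes 0.05 s, during which the arm holds its last target. There are 200 camera calls.

TASK

Take the square key from its holder, push it fully home in the lock beside the cleaner canister and turn it until the yellow guard has swung all the way clear of the red nozzle cap. Press the cap right down and let it spring back up, then turn the key back until the guard is fully over the cap again and leave the key in the lock. Leave the bottle, cup, vial rack and vial standing where they are.

Things in the scene. Friction and masses are not known exactly. Their poses are not given: they have to be found in the camera images.
- key_bar (a point): centre of the grip bar of the loose T-shaped panel key (75 to 155 g). The bar is red, 50 mm long (own y), 12 mm thick (own x), 18 mm high (own z, up when the key stands). Below it a bright steel square shank, 12 x 12 mm, sides parallel to the bar's, runs 40 mm down from the bar's underside; the last 2 mm are stepped in to 9.5 mm. The key starts upright in the holder, bar on top
- key_tip (a point): centre of the foot of the key's shank, 49 mm below the bar's centre; same axes as key_bar
- holder: fixed grey plastic block 50 x 50 x 32 mm that holds the key upright in a square 15 mm hole, 22 mm deep; origin at the centre of its underside on the table, z up. The key's bar may stand a few degrees off the block's sides
- station: fixed wash station: aluminium plate 110 mm (own x) x 250 mm (own y) x 12 mm thick; origin on the table, z up. A steel lock post stands at own y = -50 mm, a blue canister (58 mm across) with a red sprung nozzle cap at own y = +50 mm, a white wash port 16 mm thick and 117 mm high at own y = +122 mm
- lock_mouth (a point): centre of the mouth of the recessed square socket in the brass lock block (36 x 36 x 38 mm, its top at this height, 158 mm above the table) on the lock post. Socket 14 x 14 mm, 22 mm deep, 2 mm chamfered mouth, opens upward (own z); own x and y are parallel to its sides. It turns with the guard; the guard points along its own +y. The 12 mm key fits any of four ways round, with about 0.18 rad of play either way; fully home, 18 mm of bare shank stay above the block
- guard (a joint): angle of the yellow guard, rad: a flat arm 16 mm wide ending in a 48 mm disc 100 mm from the lock's axis, 150 to 156 mm above the table, fixed to the lock block. 0 = disc over the cap (3 mm above it), 1.5 = end stop, swung clear. It grows as the lock is turned clockwise seen from above; stiff (0.08 N m of friction), stays where left, end stops at 0 and 1.5
- cap_top (a point): centre of the flat top of the red nozzle cap, 34 mm across, 147 mm above the table when up; it moves down with the cap
- cap (a joint): how far the cap is pressed, m: 0 = up, 0.008 = fully down; the spring takes 2.4 N to start and 7.2 N fully down, and returns the cap
- solvent_bottle: bystander: loose amber bottle with a blue cap, 64 mm across, 200 mm tall; origin at the centre of its underside
- beaker: bystander: loose clear glass cup, 60 mm across, 75 mm tall; origin at the centre of its underside
- vial_rack: bystander: loose white block 100 x 50 mm (own x, y) with six capped vials, 63 mm tall in all; origin at the centre of its underside
- stray_vial: bystander: loose capped glass vial, 22 mm across, 48 mm tall; origin at the centre of its underside

How it is judged:
By the outcome, as a careful person would: the job done as asked, in the order asked, and still so for the second after the job is handed in, with the robot touching nothing.
It also fails if it takes over 72 s, if anything falls off the work surface, if the arm or the gripper's body presses on something with over 40 N, if the wrist force passes 120 N, or if a joint passes its speed limit or range.

## Working session

There is one attempt and no reset: what is moved stays moved. The work goes in short steps, Python scripts to look and compute and a tool call to move; the robot and the scene stay as the last step left them, time stands still between calls to the robot, and variables do not carry over. Pictures are saved under pics/ and viewed, about 8 in all and at most 12, crops included, and the job is handed in when it is done.

Besides the shell and the picture viewer there is one more tool, called as name(argument=value, ...) on one line, values as JSON. play_rows: Moves the arm, as the interface text tells. Shift numbers are shares of 0.02 m and turn numbers shares of 0.12 rad, none past 1 either way. Its arguments: {"type":"object","properties":{"slide":{"type":"array","items":{"type":"array","items":{"type":"number","minimum":-1,"maximum":1}}},"rotation":{"type":"array","items":{"type":"array","items":{"type":"number","minimum":-1,"maximum":1}}},"claw":{"type":"array","items":{"type":"number"}},"squeeze":{"type":"number"}},"required":["slide","rotation","claw"]}

```bash
mkdir -p pics; ls; cat > h.py <<'E'
import numpy as np,cv2
from plant import *
from scipy.spatial.transform import Rotation as R
def cam(n):
    c=calibration(n);K=np.array([[c['fx'],0,c['cx']],[0,c['fy'],c['cy']],[0,0,1.]])
    return K,R.from_rotvec(np.ravel(c['rvec'])).as_matrix(),np.ravel(c['tvec'])
def atz(n,u,v,z,C=None):
    K,r,t=C or cam(n);d=r.T@np.linalg.solve(K,[u,v,1]);o=-r.T@t
    return o+d*(z-o[2])/d[2]
def proj(n,P,C=None):
    K,r,t=C or cam(n);p=(K@(r@np.atleast_2d(P).T+t[:,None])).T
    return p[:,:2]/p[:,2:]
def snap(n,f,box=None,s=1):
    C=cam(n);im=grab_frame(n)[:,:,::-1];cv2.imwrite('pics/raw_'+f,im)
    if box: a,b,c,d=box;im=im[b:d,a:c]
    cv2.imwrite('pics/'+f,cv2.resize(im,None,fx=s,fy=s,interpolation=cv2.INTER_CUBIC));return C
def st():
    s=get_state();print(s['time_s'],np.round(s['ee_pos'],1),np.round(s['tcp_rot'],3),s['width'],np.round(s['ft_force'],1),np.round(s['q'],2))
    print(np.round(R.from_rotvec(s['tcp_rot']).as_matrix(),3))
E
python3 -c "
from h import *
st()
for n in ['scene','top','wrist']:
  C=snap(n,n+'0.png');print(n,C[0][0,0],(-C[1].T@C[2]).round(),C[1].round(2).tolist())
a=cv2.imread('pics/top0.png');cv2.imwrite('pics/top0b.png',cv2.resize(a,(800,500)))
"
```

```text
pics
0.0 [ 168.7 -627.2  230.3] [-1.321  1.015 -1.012] 85.33750938524115 [-0.7  0.6  0.4] [ 1.26  0.47 -0.01  1.6   0.01  1.07 -0.06]
[[ 0.26  -0.001  0.966]
 [-0.966  0.002  0.26 ]
 [-0.002 -1.    -0.   ]]
scene 401.6101224110745 [1087.  233.  667.] [[-0.39, 0.92, -0.0], [0.62, 0.26, -0.74], [-0.68, -0.29, -0.67]]
top 425.40362073629205 [ 436.  -13. 1246.] [[-0.02, -1.0, -0.0], [-1.0, 0.02, -0.06], [0.06, 0.0, -1.0]]
wrist 323.76793818853747 [ 239. -607.  373.] [[0.26, -0.97, -0.0], [-0.92, -0.25, 0.29], [-0.28, -0.07, -0.96]]
```

View pics/top0b.png

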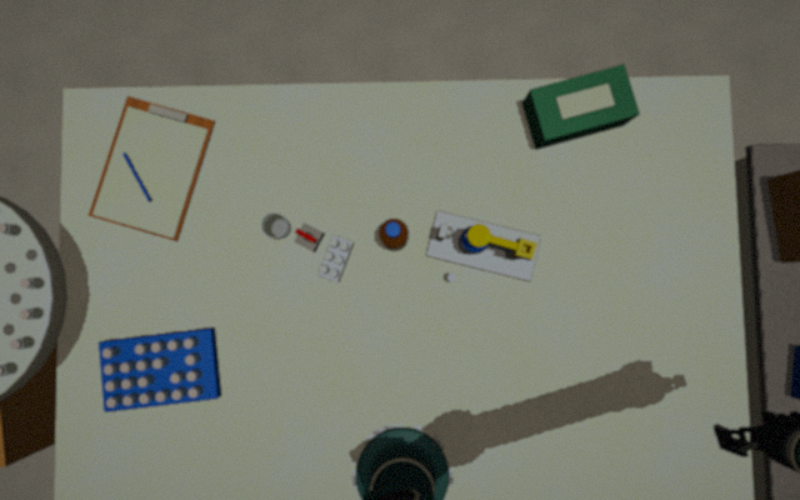

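View pics/scene0.png

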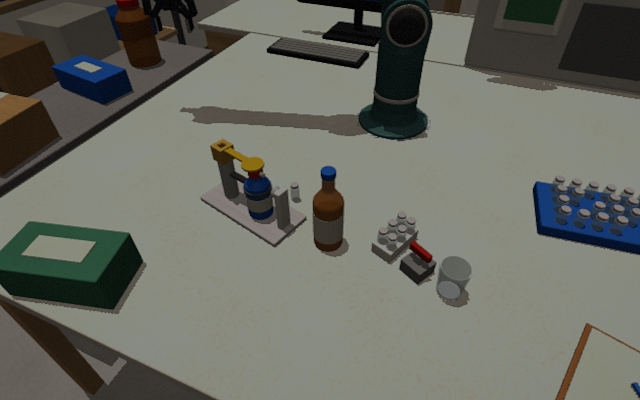

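```bash
python3 -c "
from h import *
a=cv2.imread('pics/top0.png')
l=cv2.resize(a[160:235,205:285],None,fx=7,fy=7,interpolation=3);r=cv2.resize(a[160:235,335:440],None,fx=7,fy=7,interpolation=3)
cv2.imwrite('pics/c1.png',l);cv2.imwrite('pics/c2.png',r)
"
```

```text
(no output)
```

View pics/c1.png

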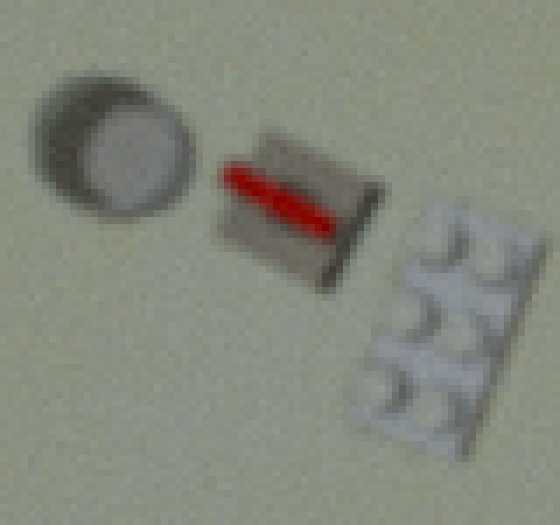

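View pics/c2.png

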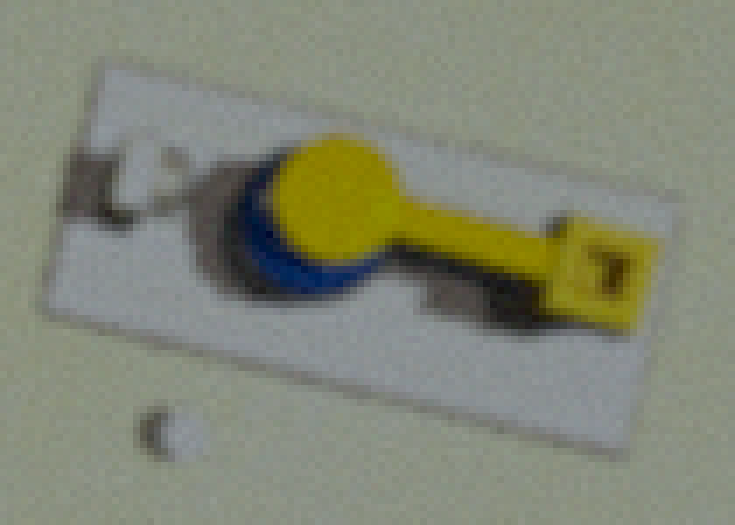

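```bash
python3 -c "
from h import *
L=lambda x,y,z:atz('top',205+x/7-.4,160+y/7-.4,z)
Q=lambda x,y,z:atz('top',335+x/7-.4,160+y/7-.4,z)
k=L(279,203,66);d=L(333,232,66)-L(224,173,66);print('key',k,np.linalg.norm(d),np.degrees(np.arctan2(d[1],d[0])))
h=[L(*p,32) for p in [(268,128),(380,187),(328,290),(222,235)]];print('holder',np.mean(h,0)); e=h[1]-h[0]; print(np.linalg.norm(e),np.degrees(np.arctan2(e[1],e[0])))
l=Q(608,273,158);g=Q(337,200,156);v=g-l;print('lock',l,g,np.linalg.norm(v[:2]),np.degrees(np.arctan2(v[1],v[0])))
p=[Q(*q,12) for q in [(110,62),(682,195),(622,455),(45,312)]];c=np.mean(p,0);e=p[0]-p[1];f=p[3]-p[2];print('station',c,np.linalg.norm(e),np.linalg.norm(p[1]-p[2]),[np.degrees(np.arctan2(e[1],e[0])) for e in (e,f)])
e=(e+f);e/=np.linalg.norm(e);print('lock pred',c-50*e,'cap',c+50*e,'port',c+122*e)
for n,q,z in [('vial',Q(182,432,48),48)]:print(n,q)
print('bottle',atz('top',392/1.25,229/1.25,200),'cup',L(115,150,38),'rack',L(450,330,50))
b=[L(*q,66) for q in [(224,173),(333,232)]]
print(proj('scene',[k*[1,1,0]+[0,0,59],l,g]))
"
```

```text
key [542.82053405 203.92235197  66.        ] 49.63681261742399 -119.39752548891221
holder [542.88549942 201.79182677  32.        ]
52.18661147481543 -118.79464184235138
lock [ 500.46496635 -266.23938894  158.        ] [ 529.24784606 -168.21315643  156.        ] 102.16455561224555 73.63648156247288
station [ 518.16942905 -199.44497354   12.        ] 243.78398390851305 111.03022955636229 [np.float64(75.74497339079414), np.float64(75.0051383192745)]
lock pred [ 505.54381774 -247.82465873   12.        ] cap [ 530.79504036 -151.06528835   12.        ] port [548.97592064 -81.39854167  12.        ]
vial [ 446.11217109 -118.88446404   48.        ]
bottle [540.96935728   8.35120413 200.        ] cup [568.27898365 275.86479156  38.        ] rack [491.7326034  138.39366975  50.        ]
[[420.00119978 250.35573372]
 [220.80981718 143.68859515]
 [252.74757077 162.19003701]]
```

play_rows(slide=[[-1, 0, 0.82], [-1, 0, 0.82], [-1, 0, 0.82], [-1, 0, 0.82], [-1, 0, 0.82], [-1, 0, 0.82], [-1, 0, 0.82], [-1, 0, 0.82], [-1, 0, 0.82], [-1, 0, 0.82], [-1, 0, 0.82], [-1, 0, 0.82]], rotation=[[0, 0, 0], [0, 0, 0], [0, 0, 0], [0, 0, 0], [0, 0, 0], [0, 0, 0], [0, 0, 0], [0, 0, 0], [0, 0, 0], [0, 0, 0], [0, 0, 0], [0, 0, 0]], claw=[-1, -1, -1, -1, -1, -1, -1, -1, -1, -1, -1, -1])

```text
time_s: 1.35
ee_pos: [297.3, -334.9, 227.1]
tcp_rot: [-1.318, 1.025, -1.013]
ft_force: [0.3, 0.3, -0.1]
width: 85.1
```

play_rows(slide=[[-1, 0, 0.82], [-1, 0, 0.82], [-1, 0, 0.82], [-1, 0, 0.82], [-1, 0, 0.82], [-1, 0, 0.82], [-1, 0, 0.82], [-1, 0, 0.82], [-1, 0, 0.82], [-1, 0, 0.82], [-1, 0, 0.82], [-1, 0, 0.82]], rotation=[[0, 0, 0], [0, 0, 0], [0, 0, 0], [0, 0, 0], [0, 0, 0], [0, 0, 0], [0, 0, 0], [0, 0, 0], [0, 0, 0], [0, 0, 0], [0, 0, 0], [0, 0, 0]], claw=[-1, -1, -1, -1, -1, -1, -1, -1, -1, -1, -1, -1])

```text
time_s: 2.55
ee_pos: [429.4, -40.2, 227.5]
tcp_rot: [-1.319, 1.025, -1.014]
ft_force: [-0.4, -0.3, 0.0]
width: 85.4
```

play_rows(slide=[[-1, 0, 0.82], [-1, 0, 0.82], [-1, 0, 0.82], [-1, 0, 0.82], [-1, 0, 0.82], [-1, 0, 0.82], [-1, 0, 0.82], [-1, 0, 0.82], [-1, 0, 0.82], [-0.8, 0, 0.7], [0, 0, 0], [0, 0, 0]], rotation=[[0, 0, 0], [0, 0, 0], [0, 0, 0], [0, 0, 0], [0, 0, 0], [0, 0, 0], [0, 0, 0], [0, 0, 0], [0, 0, 0], [0, 0, 0], [0, 0, 0], [0, 0, 0]], claw=[-1, -1, -1, -1, -1, -1, -1, -1, -1, -1, -1, -1])

```text
time_s: 3.75
ee_pos: [538.4, 202.2, 224.9]
tcp_rot: [-1.324, 1.026, -1.009]
ft_force: [-0.1, 0.2, -1.2]
width: 85.3
```

play_rows(slide=[[0, 0.9, 0], [0, 0.9, 0], [0, 0.9, 0], [0, 0.9, 0], [0, 0, 0], [0, 0, 0], [0, 0, 0], [0, 0, 0], [0, 0, 0]], rotation=[[0, -1, 0], [0, -1, 0], [0, -1, 0], [0, -1, 0], [0, -1, 0], [0, -1, 0], [0, -0.7, 0], [0, 0, 0], [0, 0, 0]], claw=[-1, -1, -1, -1, -1, -1, -1, -1, -1])

```text
time_s: 4.65
ee_pos: [535.2, 188.2, 149.6]
tcp_rot: [-1.546, 0.393, -0.377]
ft_force: [0.2, 0.6, 0.1]
width: 85.5
```

```bash
python3 -c "
from h import *
st();C=snap('wrist','w1.png');np.save('w1.npy',np.array([*C[0].ravel(),*C[1].ravel(),*C[2]]))
print(proj('wrist',[[542.8,203.9,68],[542.8,203.9,32]],C))
K=C[0];print(K)
"
```

```text
4.65 [535.2 188.2 149.6] [-1.546  0.393 -0.377] 85.53795137704093 [0.2 0.6 0.1] [ 0.14  0.55 -0.7   1.83  0.43  0.93 -1.25]
[[ 0.882 -0.012  0.471]
 [-0.471 -0.007  0.882]
 [-0.008 -1.    -0.012]]
[[318.3522779  191.45504568]
 [318.3341604  180.26204652]]
[[323.76793819   0.         315.394282  ]
 [  0.         323.76793819 207.02914726]
 [  0.           0.           1.        ]]
```

View pics/w1.png

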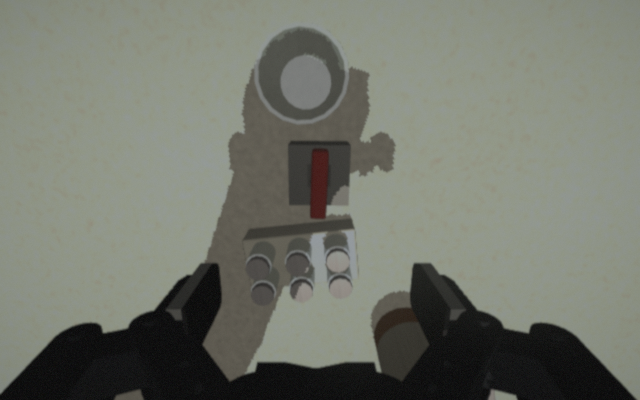

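```bash
python3 -c "
from h import *
a=np.load('w1.npy');C=(a[:9].reshape(3,3),a[9:18].reshape(3,3),a[18:])
im=cv2.imread('pics/raw_w1.png').astype(int);m=((im[:,:,2]>im[:,:,1]+50)&(im[:,:,2]>im[:,:,0]+50)).astype(np.uint8)
ys,xs=np.nonzero(m);k=(ys>140)&(ys<225)&(abs(xs-318)<20);xs,ys=xs[k],ys[k]
for y in range(ys.min(),ys.max()+1,6):print(y,xs[ys==y].min(),xs[ys==y].max(),im[y,xs[ys==y].astype(int)][:,2].round())
print(ys.max())
r=cv2.minAreaRect(np.c_[xs,ys].astype(np.float32));print(r)
for p in [(r[0]),(319.5,ys.min()),(318,ys.max())]:print(atz('',*p,68,C))
"
```

```text
Traceback (most recent call last):
ValueError: zero-size array to reduction operation minimum which has no identity
```

```bash
python3 -c "
from h import *
a=np.load('w1.npy');C=(a[:9].reshape(3,3),a[9:18].reshape(3,3),a[18:])
im=cv2.imread('pics/raw_w1.png').astype(int);print(im.shape,im[180,310:328].tolist())
m=(im[:,:,2]>2*im[:,:,1]+10)
ys,xs=np.nonzero(m);k=(ys>140)&(ys<225)&(abs(xs-318)<20);xs,ys=xs[k],ys[k]
for y in range(ys.min(),ys.max()+1,6):print(y,xs[ys==y].min(),xs[ys==y].max(),im[y,318:322,2])
print(ys.min(),ys.max())
r=cv2.minAreaRect(np.c_[xs,ys].astype(np.float32));print(r)
for p in [(r[0]),(319.5,ys.min()),(318,ys.max())]:print(atz('',*p,68,C))
"
```

```text
(400, 640, 3) [[35, 39, 46], [31, 32, 56], [25, 29, 65], [25, 28, 68], [29, 32, 72], [28, 30, 71], [26, 28, 71], [33, 34, 74], [28, 30, 72], [31, 33, 73], [27, 31, 72], [30, 31, 73], [30, 31, 74], [29, 33, 73], [26, 30, 72], [28, 30, 71], [29, 32, 65], [32, 35, 55]]
152 319 319 [65 66 64 66]
158 314 325 [74 73 74 74]
164 318 322 [72 72 74 72]
170 316 322 [71 71 72 73]
176 315 325 [72 70 71 73]
182 314 325 [73 72 73 72]
188 313 324 [71 72 74 73]
194 314 323 [72 73 73 73]
200 315 320 [71 73 70 73]
206 314 323 [72 73 74 71]
212 312 312 [72 71 71 72]
152 216
((318.9440002441406, 184.07485961914062), (13.06213092803955, 64.13702392578125), 1.2453643083572388)
[545.6970294  208.47428386  68.        ]
[556.60483425 228.27845105  68.        ]
[533.90532318 187.65658911  68.        ]
```

play_rows(slide=[[0, 0, 0.5], [0, 0, 0.5], [0, 0.8, 0], [0, 0.8, 0], [0, 0.8, 0], [0, 0.8, 0], [0, 0.8, 0], [0, 0.5, 0], [0, 0, 0], [0, 0, 0]], rotation=[[0.1, 0.15, -0.06], [0, 0, 0], [0, 0, 0], [0, 0, 0], [0, 0, 0], [0, 0, 0], [0, 0, 0], [0, 0, 0], [0, 0, 0], [0, 0, 0]], claw=[-1, -1, -1, -1, -1, -1, -1, -1, -1, -1])

```text
time_s: 5.7
ee_pos: [543.9, 206.8, 48.9]
tcp_rot: [-1.535, 0.404, -0.399]
ft_force: [-0.4, 0.6, -0.6]
width: 85.7
```

```bash
python3 -c "
from h import *
st()"
```

```text
5.7 [543.9 206.8  48.9] [-1.535  0.404 -0.399] 85.69143407795764 [-0.4  0.6 -0.6] [ 0.03  0.7  -0.6   1.85  0.55  0.77 -1.38]
[[ 0.872 -0.003  0.49 ]
 [-0.49  -0.001  0.872]
 [-0.002 -1.    -0.003]]
```

play_rows(slide=[[0, 0.42, 0], [0, 0, 0], [0, 0, 0], [0, 0, 0], [0, 0, 0], [0, 0, 0], [0, 0, 0], [0, 0, 0], [0, 0, 0], [0, 0, 0], [0, 0, 0], [0, 0, 0]], rotation=[[0, 0, 0], [0, 0, 0], [0, 0, 0], [0, 0, 0], [0, 0, 0], [0, 0, 0], [0, 0, 0], [0, 0, 0], [0, 0, 0], [0, 0, 0], [0, 0, 0], [0, 0, 0]], claw=[-1, 1, 1, 1, 1, 1, 1, 1, 1, 1, 1, 1], squeeze=80)

```text
time_s: 6.9
ee_pos: [545.8, 207.2, 42.5]
tcp_rot: [-1.532, 0.401, -0.403]
ft_force: [-0.5, -0.6, 0.1]
width: 10.7
```

play_rows(slide=[[0, -0.4, 0], [0, -0.8, 0], [0, -1, 0], [0, -1, 0], [0, -1, 0], [0, -1, 0], [0, -1, 0], [0, -1, 0], [0, -1, 0], [0, -1, 0], [0, -1, 0], [0, 0, 0]], rotation=[[0, 0, 0], [0, 0, 0], [0, 0, 0], [0, 0, 0], [0, 0, 0], [0, 0, 0], [0, 0, 0], [0, 0, 0], [0, 0, 0], [0, 0, 0], [0, 0, 0], [0, 0, 0]], claw=[1, 1, 1, 1, 1, 1, 1, 1, 1, 1, 1, 1])

```text
time_s: 8.1
ee_pos: [542.3, 209.2, 267.0]
tcp_rot: [-1.531, 0.395, -0.402]
ft_force: [0.1, 0.3, -2.1]
width: 10.8
```

```bash
python3 -c "
from h import *
st();C=snap('wrist','w2.png',(180,150,480,400),2.4)"
```

```text
8.1 [542.3 209.2 267. ] [-1.531  0.395 -0.402] 10.753464539285785 [ 0.1  0.3 -2.1] [ 0.16  0.43 -0.77  1.7   0.33  1.13 -1.21]
[[ 0.873  0.005  0.487]
 [-0.487  0.002  0.873]
 [ 0.003 -1.     0.004]]
```

View pics/w2.png

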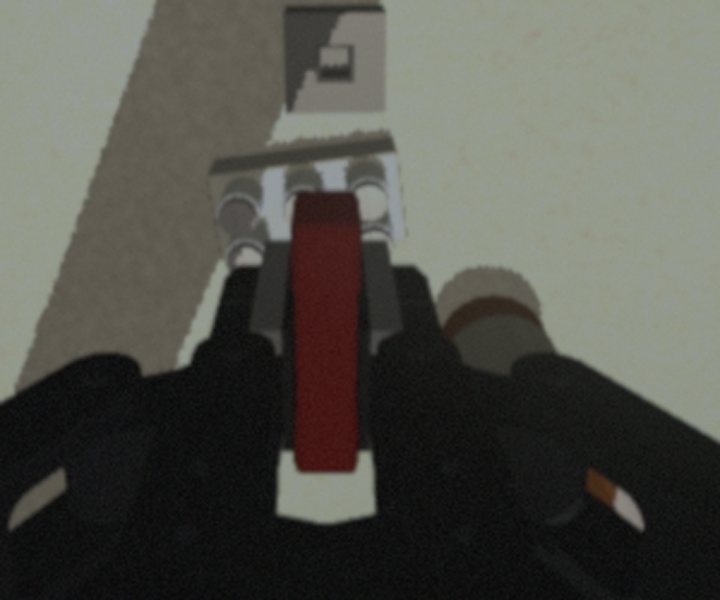

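```bash
python3 -c "
from h import *
s=get_state();C=cam('wrist');M=R.from_rotvec(s['tcp_rot']).as_matrix();p=np.array(s['ee_pos'])
for h in (22,25.5,28):
  for u,v,hh in [(316.25,242.9,h),(316.25,345.8,h),(316.25,230,h-18)]:
    print(h,(M.T@(atz('',u,v,p[2]+hh,C)-p)).round(1))
print(proj('',p+M@[0,-25.5,0],C),s['joint_torque'])
"
```

```text
22 [ -1.8 -22.   22.9]
22 [ -1.7 -22.1 -26.9]
22 [-1.7 -4.  21.6]
25.5 [ -1.8 -25.4  24.4]
25.5 [ -1.7 -25.6 -23.9]
25.5 [-1.7 -7.5 22.9]
28 [ -1.8 -27.9  25.4]
28 [ -1.7 -28.1 -21.8]
28 [-1.7 -9.9 23.9]
[[320.43040949 297.47678447]] [ 4.27622767e-01 -4.41730678e+01 -8.17991495e+00 -2.57590485e+01
  1.44550347e-02  5.55633288e-02  3.74866440e-02]
```

play_rows(slide=[[0.42, 0, -1], [0.42, 0, -1], [0.42, 0, -1], [0.42, 0, -1], [0.42, 0, -1], [0.42, 0, -1], [0.42, 0, -1], [0.42, 0, -1], [0.42, 0, -1], [0.42, 0, -1], [0.42, 0, -1], [0.42, 0, -1]], rotation=[[0, 0, 0], [0, 0, 0], [0, 0, 0], [0, 0, 0], [0, 0, 0], [0, 0, 0], [0, 0, 0], [0, 0, 0], [0, 0, 0], [0, 0, 0], [0, 0, 0], [0, 0, 0]], claw=[1, 1, 1, 1, 1, 1, 1, 1, 1, 1, 1, 1])

```text
time_s: 9.35
ee_pos: [500.6, -56.8, 253.1]
tcp_rot: [-1.538, 0.407, -0.374]
ft_force: [-0.1, 0.4, -1.9]
width: 10.4
```

play_rows(slide=[[0.42, 0, -1], [0.42, 0, -1], [0.42, 0, -1], [0.42, 0, -1], [0.42, 0, -1], [0.42, 0, -1], [0.42, 0, -1], [0.42, 0, -1], [0.42, 0, -1], [0.42, 0, -1], [0.42, 0, -1], [0.42, 0, -1]], rotation=[[0, 0, 0], [0, 0, 0], [0, 0, 0], [0, 0, 0], [0, 0, 0], [0, 0, 0], [0, 0, 0], [0, 0, 0], [0, 0, 0], [0, 0, 0], [0, 0, 0], [0, 0, 0]], claw=[1, 1, 1, 1, 1, 1, 1, 1, 1, 1, 1, 1])

```text
time_s: 10.55
ee_pos: [461.5, -321.8, 238.7]
tcp_rot: [-1.533, 0.425, -0.35]
ft_force: [0.6, 0.3, -0.5]
width: 10.6
```

play_rows(slide=[[0, 0, 0], [0, 0, 0], [0, 0.8, 0], [0, 0.6, 0], [0, 0.2, 0], [0, 0, 0], [0, 0, 0]], rotation=[[0, -1, 0], [0, -1, 0], [0, 0, 0], [0, 0, 0], [0, 0, 0], [0, 0, 0], [0, 0, 0]], claw=[1, 1, 1, 1, 1, 1, 1])

```text
time_s: 11.25
ee_pos: [454.2, -323.0, 198.8]
tcp_rot: [-1.548, 0.241, -0.151]
ft_force: [0.2, -0.3, -0.5]
width: 10.9
```

```bash
python3 -c "
from h import *
st();C=snap('wrist','w3.png',(200,100,440,300),3.3);np.save('w3.npy',np.array([*C[0].ravel(),*C[1].ravel(),*C[2]]))
print(proj('wrist',[[500.5,-266,158],[529,-168,156]],C))"
```

```text
11.25 [ 454.2 -323.   198.8] [-1.548  0.241 -0.151] 10.852022037668862 [ 0.2 -0.3 -0.5] [ 1.03  0.46 -0.62  1.79  0.31  1.05  0.04]
[[ 0.967 -0.055  0.248]
 [-0.247  0.021  0.969]
 [-0.059 -0.998  0.006]]
[[ 379.40068678  125.67238572]
 [ 398.59780688 -101.73666017]]
```

View pics/w3.png

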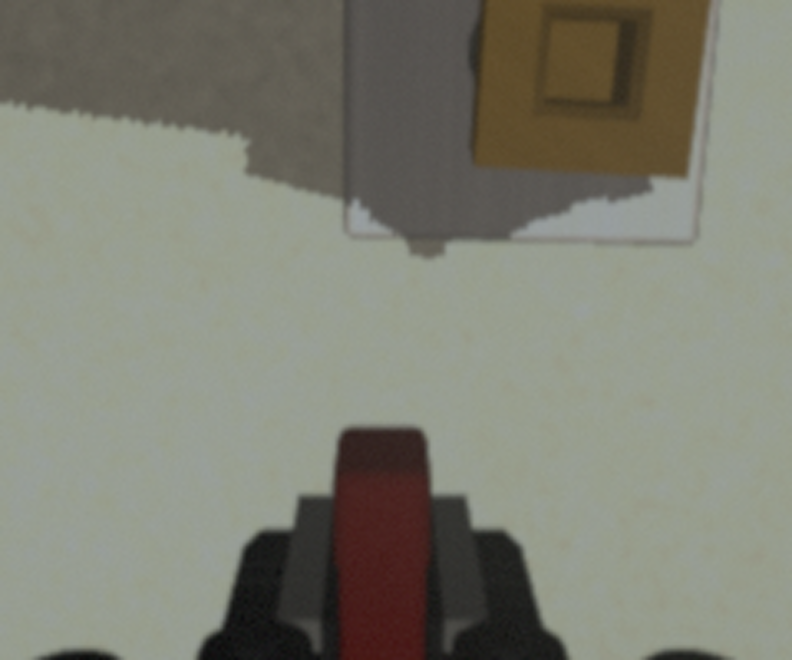

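```bash
cat >> h.py <<'E'
def load(f):
    a=np.load(f);return a[:9].reshape(3,3),a[9:18].reshape(3,3),a[18:]
def tilt(s):  # level-correction and yaw to direction deg of tool z, as tool rotvec shares
    M=R.from_rotvec(s['tcp_rot']).as_matrix();w=np.cross(M[:,1],[0,0,-1]);return (M.T@w/0.12).round(2),np.degrees(np.arctan2(M[1,2],M[0,2]))
E
python3 -c "
from h import *
C=load('w3.npy');q=lambda x,y,z:atz('',200+x/3.3-.35,100+y/3.3-.35,z,C)
print('mouth',np.mean([q(*p,158) for p in [(545,3),(654,8),(640,118),(535,112)]],0))
for a,b in [((475,165),(688,177)),((535,112),(640,118)),((545,3),(535,112)),((654,8),(640,118)),((482,0),(475,165)),((708,0),(688,177))]:
  d=q(*b,158)-q(*a,158);print(np.linalg.norm(d),np.degrees(np.arctan2(d[1],d[0]))%90)
print(tilt(get_state()))
s=get_state();M=R.from_rotvec(s['tcp_rot']).as_matrix();p=np.array(s['ee_pos'])
K,r,t=C
# bar in tool frame again: front top edge mid (382,472), bottom edge (382,430)
for h in (-22,-25.5):
  o=-r.T@t
  for (x,y,hh) in [(382,472,h),(382,430,h+18)]:
    d=r.T@np.linalg.solve(K,[200+x/3.3-.35,100+y/3.3-.35,1]);ot=M.T@(o-p);dt=M.T@d;print(ot+dt*(hh-ot[1])/dt[1])
"
```

```text
mouth [ 501.28709927 -262.10509165  158.        ]
35.888063838391616 72.86883931417519
17.432656063092175 72.69787795845554
17.342267086712518 72.65927400998248
17.459612077714997 72.20708260888475
26.650301633070114 74.65419437778995
28.35612427806573 73.8541318642468
(array([-0.05, -0.  , -0.49]), np.float64(75.63943427172849))
[ -1.8838858  -22.          23.58714202]
[-1.89501129 -4.         22.19726737]
[ -1.88237115 -25.5         25.07990226]
[-1.89341243 -7.5        23.53131419]
```

play_rows(slide=[[0, -0.9, 0], [0, -0.5, 0], [0, 0, 0], [0.3, 0, 0.7], [0.3, 0, 0.7], [0.3, 0, 0.7], [0.25, 0, 0.7], [0.2, 0, 0.5], [0, 0, 0], [0, 0, 0]], rotation=[[-0.05, 0.38, -0.49], [0, 0, 0], [0, 0, 0], [0, 0, 0], [0, 0, 0], [0, 0, 0], [0, 0, 0], [0, 0, 0], [0, 0, 0], [0, 0, 0]], claw=[1, 1, 1, 1, 1, 1, 1, 1, 1, 1])

```text
time_s: 12.3
ee_pos: [506.5, -261.1, 227.2]
tcp_rot: [-1.557, 0.229, -0.226]
ft_force: [-0.3, -0.1, -1.4]
width: 10.4
```

```bash
cat >> h.py <<'E'
def to(x,y,z):
    s=get_state();M=R.from_rotvec(s['tcp_rot']).as_matrix();print('tilt/yaw',tilt(s),'slide shares',(M.T@(np.array([x,y,z])-s['ee_pos'])/20).round(2))
E
python3 -c "
from h import *
st();to(503,-262.3,200)"
```

```text
12.3 [ 506.5 -261.1  227.2] [-1.557  0.229 -0.226] 10.448691546543145 [-0.3 -0.1 -1.4] [ 0.93  0.43 -0.65  1.77  0.29  1.04 -0.12]
[[ 0.958 -0.001  0.286]
 [-0.286  0.002  0.958]
 [-0.002 -1.     0.001]]
tilt/yaw (array([-0.01, -0.  , -0.01]), np.float64(73.39231639968568)) slide shares [-0.15  1.36 -0.11]
```

play_rows(slide=[[-0.15, 0.5, -0.11], [0, 0.5, 0], [0, 0.2, 0], [0, 0, 0], [0, 0, 0]], rotation=[[0, 0, 0], [0, 0, 0], [0, 0, 0], [0, 0, 0], [0, 0, 0]], claw=[1, 1, 1, 1, 1])

```text
time_s: 12.8
ee_pos: [500.4, -264.7, 199.6]
tcp_rot: [-1.557, 0.234, -0.227]
ft_force: [-0.3, 0.2, -1.3]
width: 10.3
```

```bash
python3 -c "
from h import *
st();to(503,-262.3,200);C=snap('wrist','w4.png',(200,150,440,350),3.3);np.save('w4.npy',np.array([*C[0].ravel(),*C[1].ravel(),*C[2]]))
snap('scene','s4.png',(180,80,300,180),5)
a=cv2.imread('pics/w4.png');b=cv2.imread('pics/s4.png');b=cv2.resize(b,(560,467));a=cv2.resize(a,(560,467))
cv2.imwrite('pics/v4.png',cv2.resize(np.hstack([a,b]),(800,334)))"
```

```text
12.8 [ 500.4 -264.7  199.6] [-1.557  0.234 -0.227] 10.320574796273279 [-0.3  0.2 -1.3] [ 0.93  0.45 -0.64  1.81  0.32  0.99 -0.14]
[[ 0.957 -0.004  0.29 ]
 [-0.29   0.002  0.957]
 [-0.005 -1.     0.001]]
tilt/yaw (array([-0.01, -0.  , -0.04]), np.float64(73.16173441446472)) slide shares [ 0.09 -0.02  0.15]
```

View pics/v4.png

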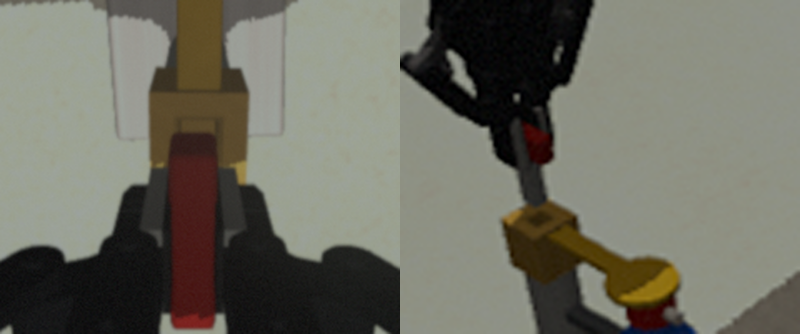

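```bash
python3 -c "
from h import *
C=load('w4.npy');s=get_state();M=R.from_rotvec(s['tcp_rot']).as_matrix();p=np.array(s['ee_pos'])
q=lambda x,y,z:(M.T@(atz('',200+x/1.667-.3,150+y/1.667-.3,z,C)-p)).round(1)
print('far block edge',q(150,93,158),q(247,93,158),'mouth far',q(197,118,158))
print('bar front',q(193,152,199.6+22),q(193,152,199.6+25.5),'rear',q(193,315,199.6+22),q(193,315,225))
for x,y,z in [(503,-262.3,158),(500.4,-264.7,158),(500.4,-264.7,164),(500.4,-264.7,167)]: print(((proj('scene',[x,y,z])-[180,80])*3.333+[400,0]).round(1))
"
```

```text
far block edge [-17.4  42.   20. ] [17.2 41.9 20.1] mouth far [-0.6 42.  10.6]
bar front [ -2.  -21.6  24.1] [ -2.  -25.1  25.5] rear [ -2.  -21.7 -22.9] [ -2.  -25.1 -20.1]
[[538.9 215.6]]
[[538.  212.7]]
[[536.4 205.2]]
[[535.6 201.4]]
```

play_rows(slide=[[0.1, 0, 0.13], [0, 0, 0], [0, 0.2, 0], [0, 0.2, 0], [0, 0.2, 0], [0, 0, 0]], rotation=[[0, 0, -0.04], [0, 0, 0], [0, 0, 0], [0, 0, 0], [0, 0, 0], [0, 0, 0]], claw=[1, 1, 1, 1, 1, 1])

```text
time_s: 13.5
ee_pos: [504.6, -262.8, 188.4]
tcp_rot: [-1.559, 0.227, -0.233]
ft_force: [0.6, -0.1, -0.2]
width: 10.9
```

```bash
python3 -c "
from h import *
st();to(502.8,-262,180)"
```

```text
13.5 [ 504.6 -262.8  188.4] [-1.559  0.227 -0.233] 10.862576304840381 [ 0.6 -0.1 -0.2] [ 0.91  0.47 -0.63  1.82  0.33  0.96 -0.15]
[[ 0.957  0.004  0.289]
 [-0.289 -0.001  0.957]
 [ 0.004 -1.    -0.   ]]
tilt/yaw (array([ 0.  , -0.  ,  0.03]), np.float64(73.18565878359266)) slide shares [-0.1   0.42  0.01]
```

play_rows(slide=[[-0.06, 0.2, 0], [0, 0.2, 0], [0, 0.2, 0], [0, 0, 0]], rotation=[[0, 0, 0], [0, 0, 0], [0, 0, 0], [0, 0, 0]], claw=[1, 1, 1, 1])

```text
time_s: 13.9
ee_pos: [504.9, -262.7, 188.3]
tcp_rot: [-1.567, 0.227, -0.235]
ft_force: [-0.3, 0.1, -1.8]
width: 10.7
```

```bash
python3 -c "
from h import *
st();to(502.8,-262,168)"
```

```text
13.9 [ 504.9 -262.7  188.3] [-1.567  0.227 -0.235] 10.667599045249412 [-0.3  0.1 -1.8] [ 0.91  0.46 -0.63  1.82  0.34  0.96 -0.16]
[[ 0.957  0.004  0.29 ]
 [-0.29  -0.01   0.957]
 [ 0.006 -1.    -0.008]]
tilt/yaw (array([ 0.07, -0.  ,  0.05]), np.float64(73.15781343798642)) slide shares [-0.12  1.01  0.01]
```

play_rows(slide=[[-0.12, -0.05, 0], [0, 0, 0], [0, 0.2, 0], [0, 0.25, 0], [0, 0.25, 0]], rotation=[[0.07, 0, 0.05], [0, 0, 0], [0, 0, 0], [0, 0, 0], [0, 0, 0]], claw=[1, 1, 1, 1, 1])

```text
time_s: 14.4
ee_pos: [502.5, -262.3, 173.7]
tcp_rot: [-1.557, 0.23, -0.232]
ft_force: [-0.2, -0.0, -1.9]
width: 10.4
```

```bash
python3 -c "
from h import *
st();to(502.8,-262,168)"
```

```text
14.4 [ 502.5 -262.3  173.7] [-1.557  0.23  -0.232] 10.44501323464404 [-0.2 -0.  -1.9] [ 0.91  0.48 -0.63  1.83  0.34  0.94 -0.16]
[[ 0.957  0.001  0.29 ]
 [-0.29   0.001  0.957]
 [ 0.001 -1.     0.002]]
tilt/yaw (array([-0.01, -0.  ,  0.01]), np.float64(73.13476172278514)) slide shares [0.01 0.28 0.02]
```

play_rows(slide=[[0, 0.15, 0], [0, 0.15, 0], [0, 0.2, 0], [0, 0.2, 0]], rotation=[[0, 0, 0], [0, 0, 0], [0, 0, 0], [0, 0, 0]], claw=[1, 1, 1, 1])

```text
time_s: 14.8
ee_pos: [502.8, -262.1, 168.0]
tcp_rot: [-1.562, 0.234, -0.229]
ft_force: [-12.8, 4.5, 32.9]
width: 10.6
```

play_rows(slide=[[0, 0.3, 0], [0, 0.3, 0]], rotation=[[0, 0, 0], [0, 0, 0]], claw=[1, 1])

```text
time_s: 15.0
ee_pos: [503.2, -262.0, 167.8]
tcp_rot: [-1.57, 0.236, -0.228]
ft_force: [-17.0, 6.0, 47.8]
width: 10.8
```

```bash
python3 -c "
from h import *
st();to(502.8,-262,168);snap('scene','s5.png',(190,80,290,180),6)"
```

```text
15.0 [ 503.2 -262.   167.8] [-1.57   0.236 -0.228] 10.753046944451686 [-17.    6.   47.8] [ 0.89  0.49 -0.62  1.83  0.36  0.93 -0.18]
[[ 0.957 -0.007  0.291]
 [-0.291 -0.011  0.957]
 [-0.003 -1.    -0.012]]
tilt/yaw (array([ 0.1 , -0.  , -0.03]), np.float64(73.07593805900134)) slide shares [-0.02 -0.01 -0.01]
```

View pics/s5.png

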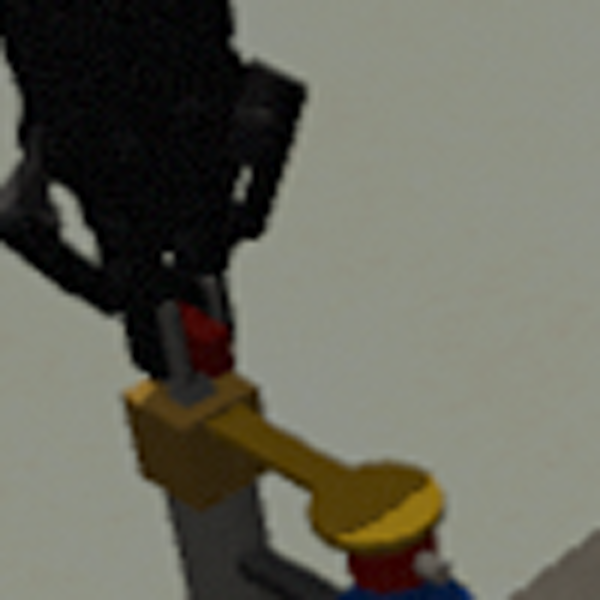

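play_rows(slide=[[0, -0.02, 0], [0, 0, 0], [0, 0, 0], [0, 0, 0], [0, 0, 0], [0, 0, 0], [0, 0, 0]], rotation=[[0.1, 0, 0], [0, 0, 0], [0, 0.8, 0], [0, 0.8, 0], [0, 0.8, 0], [0, 0.8, 0], [0, 0.8, 0]], claw=[1, 1, 1, 1, 1, 1, 1])

```text
time_s: 15.75
ee_pos: [503.4, -263.0, 169.6]
tcp_rot: [-1.485, 0.622, -0.618]
ft_force: [-1.5, 0.1, 5.7]
width: 10.6
```

```bash
python3 -c "
from h import *
st();to(502.8,-262,168);print(get_state()['moment'])"
```

```text
15.75 [ 503.4 -263.   169.6] [-1.485  0.622 -0.618] 10.627391738149633 [-1.5  0.1  5.7] [ 0.82  0.46 -0.51  1.83  0.28  0.92 -0.61]
[[ 0.702 -0.003  0.712]
 [-0.712 -0.003  0.702]
 [-0.    -1.    -0.005]]
tilt/yaw (array([ 0.04, -0.  , -0.  ]), np.float64(44.586105281574596)) slide shares [-0.06  0.08  0.01]
[0.00591282 0.49177301 0.12192619]
```

play_rows(slide=[[0, 0.05, 0], [0, 0.02, 0], [0, 0.02, 0], [0, 0.02, 0], [0, 0.02, 0], [0, 0.02, 0], [0, 0.02, 0], [0, 0.02, 0], [0, 0.02, 0]], rotation=[[0.04, 0.9, 0], [0, 0.9, 0], [0, 0.9, 0], [0, 0.9, 0], [0, 0.9, 0], [0, 0.9, 0], [0, 0.9, 0], [0, 0.9, 0], [0, 0.9, 0]], claw=[1, 1, 1, 1, 1, 1, 1, 1, 1])

```text
time_s: 16.65
ee_pos: [503.9, -264.1, 169.2]
tcp_rot: [-1.097, 1.378, -1.38]
ft_force: [-3.2, 0.6, 6.9]
width: 10.5
```

```bash
python3 -c "
from h import *
st();to(502.8,-262,168);print(get_state()['moment'])"
```

```text
16.65 [ 503.9 -264.1  169.2] [-1.097  1.378 -1.38 ] 10.451537533692003 [-3.2  0.6  6.9] [ 0.65  0.43 -0.29  1.84  0.16  0.89 -1.52]
[[-0.23  -0.004  0.973]
 [-0.973 -0.005 -0.23 ]
 [ 0.005 -1.    -0.003]]
tilt/yaw (array([0.02, 0.  , 0.05]), np.float64(-13.28275901873521)) slide shares [-0.09  0.06 -0.08]
[0.16204115 0.71767341 0.09604907]
```

play_rows(slide=[[0, 0.03, 0], [0, 0.02, 0], [0, 0.02, 0], [0, 0.02, 0], [0, 0.02, 0]], rotation=[[0.02, 0.6, 0.05], [0, 0.5, 0], [0, 0.4, 0], [0, 0.5, 0], [0, 0.5, 0]], claw=[1, 1, 1, 1, 1])

```text
time_s: 17.15
ee_pos: [503.7, -264.5, 169.2]
tcp_rot: [-0.906, 1.597, -1.598]
ft_force: [-3.4, -0.2, 8.2]
width: 10.9
```

```bash
python3 -c "
from h import *
st();to(502.8,-262,168);print(get_state()['moment'])"
```

```text
17.15 [ 503.7 -264.5  169.2] [-0.906  1.597 -1.598] 10.93928859441893 [-3.4 -0.2  8.2] [ 0.6   0.42 -0.22  1.85  0.12  0.89 -1.79]
[[-0.516 -0.003  0.857]
 [-0.857 -0.002 -0.516]
 [ 0.004 -1.    -0.001]]
tilt/yaw (array([0.01, 0.  , 0.03]), np.float64(-31.046610970217145)) slide shares [-0.09  0.06 -0.1 ]
[0.09830229 0.71039115 0.63476657]
```

play_rows(slide=[[0, 0, 0], [0, 0, 0], [0, 0, 0], [0, 0, 0], [0, 0, 0], [0, 0, 0], [0, 0, 0], [0, -0.3, 0], [0, -0.8, 0], [0, -1, 0], [0, -1, 0], [0, -0.8, 0]], rotation=[[0, -0.6, 0], [0, 0, 0], [0, 0, 0], [0, 0, 0], [0, 0, 0], [0, 0, 0], [0, 0, 0], [0, 0, 0], [0, 0, 0], [0, 0, 0], [0, 0, 0], [0, 0, 0]], claw=[1, 1, -1, -1, -1, -1, -1, -1, -1, -1, -1, -1])

```text
time_s: 18.35
ee_pos: [502.8, -263.1, 246.3]
tcp_rot: [-0.955, 1.555, -1.545]
ft_force: [0.8, -0.1, 0.4]
width: 85.4
```

```bash
python3 -c "
from h import *
st();to(531.7,-166.7,230)
C=snap('top','t6.png',(345,150,440,225),5);a=cv2.imread('pics/t6.png')
snap('scene','s6.png',(180,80,320,220),3);b=cv2.imread('pics/s6.png')
cv2.imwrite('pics/v6.png',np.hstack([cv2.resize(a,(400,316)),cv2.resize(b,(316,316))]))"
```

```text
18.35 [ 502.8 -263.1  246.3] [-0.955  1.555 -1.545] 85.43223840731707 [ 0.8 -0.1  0.4] [ 0.62  0.34 -0.25  1.77  0.1   1.05 -1.7 ]
[[-0.455 -0.01   0.89 ]
 [-0.89   0.001 -0.455]
 [ 0.003 -1.    -0.009]]
tilt/yaw (array([0.08, 0.  , 0.03]), np.float64(-27.066870535398035)) slide shares [-4.95  0.81 -0.9 ]
```

View pics/v6.png

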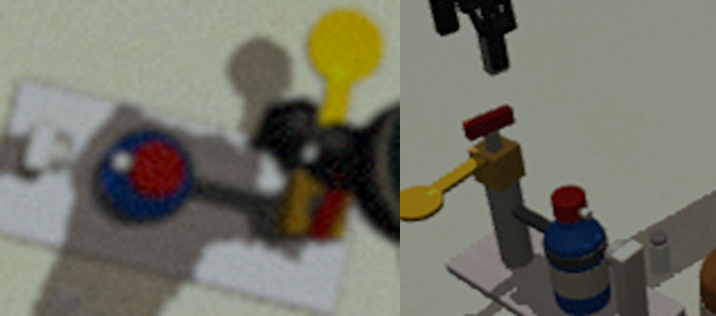

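```bash
python3 -c "
from h import *
g=atz('top',345+345/4.21-.4,150+45/4.21-.4,156);c=atz('top',345+159/4.21-.4,150+167/4.21-.4,147);print(g,c)
l=np.array([501,-266.2]);print(np.degrees(np.arctan2(*(g[:2]-l)[::-1])),np.linalg.norm(g[:2]-l),np.degrees(np.arctan2(*(c[:2]-l)[::-1])),np.linalg.norm(c[:2]-l))"
```

```text
[ 599.30296972 -283.04514264  156.        ] [ 527.18359606 -168.44731069  147.        ]
-9.723731098417602 99.73581445651452 75.00500837563406 101.19866091127525
```

play_rows(slide=[[-1, 0, -0.18], [-1, 0, -0.18], [-1, 0, -0.18], [-1, 0, -0.18], [-0.85, 0, -0.18], [0, 0, 0], [0, 0.8, 0], [0, 0.8, 0], [0, 0.8, 0], [0, 0.8, 0], [0, 0, 0], [0, 0, 0]], rotation=[[0.08, 0, 0.03], [0, 0, 0], [0, 0, 0], [0, 0, 0], [0, 0, 0], [0, 0, 0], [0, 0, 0], [0, 0, 0], [0, 0, 0], [0, 0, 0], [0, 0, 0], [0, 0, 0]], claw=[1, 1, 1, 1, 1, 1, 1, 1, 1, 1, 1, 1])

```text
time_s: 19.65
ee_pos: [528.4, -172.3, 175.3]
tcp_rot: [-0.947, 1.552, -1.556]
ft_force: [-0.8, 0.3, -0.3]
width: -0.0
```

```bash
python3 -c "
from h import *
st();to(530.5,-166,160)"
```

```text
19.65 [ 528.4 -172.3  175.3] [-0.947  1.552 -1.556] -0.04242829127847131 [-0.8  0.3 -0.3] [ 0.48  0.4  -0.28  1.87  0.14  0.89 -1.92]
[[-0.461 -0.002  0.887]
 [-0.887 -0.004 -0.461]
 [ 0.004 -1.    -0.   ]]
tilt/yaw (array([ 0.  , -0.  ,  0.03]), np.float64(-27.482842025435627)) slide shares [-0.33  0.76 -0.05]
```

play_rows(slide=[[-0.33, 0, -0.05], [0, 0.6, 0], [0, 0.4, 0], [0, 0, 0]], rotation=[[0, 0, 0.03], [0, 0, 0], [0, 0, 0], [0, 0, 0]], claw=[1, 1, 1, 1])

```text
time_s: 20.05
ee_pos: [531.7, -166.6, 155.7]
tcp_rot: [-0.94, 1.551, -1.556]
ft_force: [0.6, 0.4, 0.6]
width: 0.1
```

play_rows(slide=[[0, 0.25, 0], [0, 0.25, 0], [0, 0.25, 0]], rotation=[[0, 0, 0], [0, 0, 0], [0, 0, 0]], claw=[1, 1, 1])

```text
time_s: 20.35
ee_pos: [532.1, -166.6, 140.6]
tcp_rot: [-0.94, 1.55, -1.556]
ft_force: [-3.2, 0.9, 5.4]
width: -0.2
```

play_rows(slide=[[0, 0.15, 0], [0, 0.15, 0], [0, 0.15, 0]], rotation=[[0, 0, 0], [0, 0, 0], [0, 0, 0]], claw=[1, 1, 1])

```text
time_s: 20.65
ee_pos: [532.3, -166.7, 138.8]
tcp_rot: [-0.942, 1.549, -1.558]
ft_force: [-11.3, 2.5, 28.0]
width: -0.1
```

play_rows(slide=[[0, -0.4, 0], [0, -1, 0], [0, -1, 0], [0, -1, 0], [0, -1, 0], [0, -0.6, 0], [0, 0, 0], [1, 0, 0.18], [1, 0, 0.18], [1, 0, 0.18], [1, 0, 0.18], [0.95, 0, 0.18]], rotation=[[0, 0, 0], [0, 0, 0], [0, 0, 0], [0, 0, 0], [0, 0, 0], [0, 0, 0], [0, 0, 0], [0, 0, 0], [0, 0, 0], [0, 0, 0], [0, 0, 0], [0, 0, 0]], claw=[1, 1, 1, 1, 1, 1, -1, -1, -1, -1, -1, -1])

```text
time_s: 21.85
ee_pos: [501.4, -261.1, 237.5]
tcp_rot: [-0.948, 1.548, -1.55]
ft_force: [0.0, -0.7, -0.4]
width: 85.3
```

play_rows(slide=[[0, 0, 0], [0, 0, 0], [0, 0, 0]], rotation=[[0, 0, 0], [0, 0, 0], [0, 0, 0]], claw=[-1, -1, -1])

```text
time_s: 22.15
ee_pos: [499.5, -262.5, 234.3]
tcp_rot: [-0.949, 1.555, -1.55]
ft_force: [1.2, 0.9, -0.2]
width: 85.9
```

```bash
python3 -c "
from h import *
st();to(503,-263.5,230);C=snap('wrist','w7.png')
im=cv2.imread('pics/raw_w7.png').astype(int);m=((im[:,:,2]>im[:,:,1]+28)&(im[:,:,1]<im[:,:,0]+15)).astype(np.uint8)
n,lab,stt,cen=cv2.connectedComponentsWithStats(m)
for i in range(1,n):
  if stt[i,4]>100:
    r=cv2.minAreaRect(np.argwhere(lab==i)[:,::-1].astype(np.float32));b=cv2.boxPoints(r);print(stt[i],r,[atz('',*p,194,C).round(1) for p in b],atz('',*r[0],194,C))
cv2.imwrite('pics/w7.png',im[120:400,150:490])"
```

```text
22.15 [ 499.5 -262.5  234.3] [-0.949  1.555 -1.55 ] 85.87364892884914 [ 1.2  0.9 -0.2] [ 0.62  0.34 -0.25  1.8   0.1   1.02 -1.71]
[[-0.459 -0.005  0.888]
 [-0.888 -0.    -0.459]
 [ 0.002 -1.    -0.004]]
tilt/yaw (array([0.03, 0.  , 0.02]), np.float64(-27.346506850808623)) slide shares [-0.04  0.22  0.18]
[ 305  190   20   77 1338] ((314.5, 228.0), (76.0, 19.0), 90.0) [array([ 526.1, -268.6,  194. ]), array([ 521. , -278.4,  194. ]), array([ 477.3, -256.3,  194. ]), array([ 482.8, -245.7,  194. ])] [ 502.58602012 -262.64550919  194.        ]
[ 167  207   49   46 1649] ((191.25001525878906, 228.75001525878906), (42.42640686035156, 48.790367126464844), 45.0) [array([ 544. , -178.3,  194. ]), array([ 552.6, -208.9,  194. ]), array([ 528.6, -214.5,  194. ]), array([ 519. , -183.2,  194. ])] [ 536.30617113 -196.42527672  194.        ][ WARN:0@0.791] global loadsave.cpp:1063 imwrite_ Unsupported depth image for selected encoder is fallbacked to CV_8U.
```

View pics/w7.png

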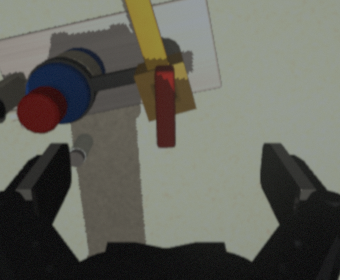

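play_rows(slide=[[0, 0.5, 0.17], [0, 0.9, 0], [0, 0.9, 0], [0, 0.7, 0], [0, 0, 0], [0, 0, 0]], rotation=[[0.03, 0, 0.02], [0, 0, 0], [0, 0, 0], [0, 0, 0], [0, 0, 0], [0, 0, 0]], claw=[-1, -1, -1, -1, -1, -1])

```text
time_s: 22.8
ee_pos: [505.5, -258.6, 170.1]
tcp_rot: [-0.947, 1.546, -1.544]
ft_force: [0.9, 0.0, 0.5]
width: 84.9
```

```bash
python3 -c "
from h import *
st();to(503,-263.5,168.5)"
```

```text
22.8 [ 505.5 -258.6  170.1] [-0.947  1.546 -1.544] 84.93821031622737 [0.9 0.  0.5] [ 0.61  0.42 -0.24  1.85  0.12  0.89 -1.73]
[[-0.452  0.002  0.892]
 [-0.892  0.002 -0.452]
 [-0.003 -1.     0.001]]
tilt/yaw (array([-0.01,  0.  , -0.02]), np.float64(-26.854776633457895)) slide shares [ 0.28  0.08 -0.  ]
```

play_rows(slide=[[0.26, 0.05, 0], [0, 0, 0], [0, 0, 0], [0, 0, 0], [0, 0, 0], [0, 0, 0], [0, 0, 0], [0, 0, 0], [0, 0, 0], [0, 0, 0], [0, 0, 0], [0, 0, 0]], rotation=[[0, 0, 0], [0, 0, 0], [0, 0, 0], [0, 0, 0], [0, 0, 0], [0, 0, 0], [0, 0, 0], [0, 0, 0], [0, 0, 0], [0, 0, 0], [0, 0, 0], [0, 0, 0]], claw=[-1, -1, 1, 1, 1, 1, 1, 1, 1, 1, 1, 1], squeeze=80)

```text
time_s: 24.0
ee_pos: [504.4, -264.6, 172.0]
tcp_rot: [-0.946, 1.539, -1.547]
ft_force: [-0.6, -0.8, 0.5]
width: 10.2
```

play_rows(slide=[[0, 0.03, 0], [0, 0.02, 0], [0, 0.02, 0], [0, 0.02, 0], [0, 0.02, 0], [0, 0.02, 0]], rotation=[[0, -0.9, 0], [0, -0.9, 0], [0, -0.9, 0], [0, -0.9, 0], [0, -0.9, 0], [0, -0.9, 0]], claw=[1, 1, 1, 1, 1, 1])

```text
time_s: 24.6
ee_pos: [504.4, -263.4, 171.3]
tcp_rot: [-1.294, 1.055, -1.062]
ft_force: [-1.2, 0.4, 3.3]
width: 10.3
```

```bash
python3 -c "
from h import *
st();to(503,-263,168.5);print(get_state()['moment'])"
```

```text
24.6 [ 504.4 -263.4  171.3] [-1.294  1.055 -1.062] 10.270616635625103 [-1.2  0.4  3.3] [ 0.73  0.44 -0.38  1.84  0.2   0.9  -1.12]
[[ 0.201  0.005  0.98 ]
 [-0.98   0.     0.201]
 [ 0.001 -1.     0.005]]
tilt/yaw (array([-0.05, -0.  ,  0.01]), np.float64(11.59533640389941)) slide shares [-0.03  0.14 -0.07]
[ 0.00941261  0.35615321 -0.10683519]
```

play_rows(slide=[[0, 0.03, 0], [0, 0.02, 0], [0, 0.02, 0], [0, 0.02, 0], [0, 0.02, 0], [0, 0.02, 0], [0, 0.02, 0], [0, 0.02, 0], [0, 0.02, 0], [0, 0.02, 0], [0, 0.02, 0]], rotation=[[-0.05, -0.9, 0], [0, -0.9, 0], [0, -0.9, 0], [0, -0.9, 0], [0, -0.9, 0], [0, -0.9, 0], [0, -0.9, 0], [0, -0.9, 0], [0, -0.9, 0], [0, -0.9, 0], [0, -0.9, 0]], claw=[1, 1, 1, 1, 1, 1, 1, 1, 1, 1, 1])

```text
time_s: 25.7
ee_pos: [502.8, -261.9, 171.3]
tcp_rot: [-1.566, 0.114, -0.107]
ft_force: [-1.9, 0.7, 3.4]
width: 10.4
```

```bash
python3 -c "
from h import *
st();to(503,-263,168.5);print(get_state()['moment'])"
```

```text
25.7 [ 502.8 -261.9  171.3] [-1.566  0.114 -0.107] 10.357118786336754 [-1.9  0.7  3.4] [ 0.93  0.5  -0.65  1.83  0.37  0.95 -0.03]
[[ 0.99  -0.005  0.141]
 [-0.141  0.002  0.99 ]
 [-0.005 -1.     0.001]]
tilt/yaw (array([-0.01, -0.  , -0.04]), np.float64(81.91502005787936)) slide shares [ 0.02  0.14 -0.05]
[ 0.06560158  0.46820231 -0.09709514]
```

play_rows(slide=[[0, 0.03, 0], [0, 0.02, 0], [0, 0.02, 0], [0, 0.02, 0]], rotation=[[0, -0.5, 0], [0, -0.5, 0], [0, -0.5, 0], [0, -0.5, 0]], claw=[1, 1, 1, 1])

```text
time_s: 26.1
ee_pos: [502.2, -262.0, 171.3]
tcp_rot: [-1.566, -0.076, 0.085]
ft_force: [-1.4, -0.2, 4.2]
width: 10.4
```

```bash
python3 -c "
from h import *
st();to(503,-263,168.5);print(get_state()['moment'])"
```

```text
26.1 [ 502.2 -262.   171.3] [-1.566 -0.076  0.085] 10.443729827241361 [-1.4 -0.2  4.2] [ 0.97  0.51 -0.71  1.82  0.4   0.96  0.19]
[[ 0.995 -0.006 -0.103]
 [ 0.103  0.003  0.995]
 [-0.005 -1.     0.004]]
tilt/yaw (array([-0.03,  0.  , -0.05]), np.float64(95.88344220412391)) slide shares [ 0.04  0.14 -0.06]
[ 0.09345066  0.39554985 -0.78273578]
```

play_rows(slide=[[0, 0, 0], [0, 0, 0], [0, 0.15, 0], [0, 0.2, 0], [0, 0.2, 0]], rotation=[[0, 0.5, 0], [0, 0, 0], [0, 0, 0], [0, 0, 0], [0, 0, 0]], claw=[1, 1, 1, 1, 1])

```text
time_s: 26.6
ee_pos: [502.7, -261.9, 171.0]
tcp_rot: [-1.573, -0.026, 0.04]
ft_force: [-12.5, 2.8, 31.0]
width: 10.7
```

Home (31 N, no travel). Now release, lift and look.

play_rows(slide=[[0, -0.02, 0], [0, 0, 0], [0, 0, 0], [0, 0, 0], [0, 0, 0], [0, 0, 0], [0, 0, 0], [0, -0.3, 0], [0, -0.8, 0], [0, -1, 0], [0, -1, 0], [0, -1, 0]], rotation=[[0, 0, 0], [0, 0, 0], [0, 0, 0], [0, 0, 0], [0, 0, 0], [0, 0, 0], [0, 0, 0], [0, 0, 0], [0, 0, 0], [0, 0, 0], [0, 0, 0], [0, 0, 0]], claw=[1, 1, -1, -1, -1, -1, -1, -1, -1, -1, -1, -1])

```text
time_s: 27.8
ee_pos: [502.6, -260.4, 257.0]
tcp_rot: [-1.569, -0.027, 0.046]
ft_force: [0.0, 0.4, -0.3]
width: 85.5
```

play_rows(slide=[[0, -1, -0.5], [0, -1, -1], [0, 0, -1], [0, 0, -1], [0, 0, -1], [0, 0, -1], [0, 0, -1], [0, 0, -1], [0, 0, 0]], rotation=[[0, 0, 0], [0, 0, 0], [0, 0, 0], [0, 0, 0], [0, 0, 0], [0, 0, 0], [0, 0, 0], [0, 0, 0], [0, 0, 0]], claw=[-1, -1, -1, -1, -1, -1, -1, -1, -1])

```text
time_s: 28.7
ee_pos: [511.6, -417.8, 308.7]
tcp_rot: [-1.576, -0.035, 0.04]
ft_force: [-0.3, -0.5, -0.7]
width: 85.6
```

```bash
python3 -c "
from h import *
st()
C=snap('top','t8.png',(335,150,440,235),5);a=cv2.imread('pics/t8.png')
snap('scene','s8.png',(180,80,480,300),2);b=cv2.imread('pics/s8.png')
cv2.imwrite('pics/v8.png',np.hstack([cv2.resize(a,(395,320)),cv2.resize(b,(405,320))]))
def disc(f):
  im=cv2.imread(f).astype(int);m=((im[:,:,2]>im[:,:,0]+70)&(im[:,:,1]>im[:,:,0]+50));ys,xs=np.nonzero(m);return len(xs)
for f in ['pics/raw_t8.png','pics/top0.png']:
  im=cv2.imread(f);m=cv2.inRange(cv2.cvtColor(im,cv2.COLOR_BGR2HSV),(20,150,60),(35,255,255));m[:,412:]=0;e=cv2.morphologyEx(m,cv2.MORPH_OPEN,np.ones((9,9)));M=cv2.moments(e);print(f,M['m10']/M['m00'],M['m01']/M['m00'])
"
```

```text
28.7 [ 511.6 -417.8  308.7] [-1.576 -0.035  0.04 ] 85.55892991190218 [-0.3 -0.5 -0.7] [ 1.1   0.52 -0.69  1.45  0.34  1.28  0.42]
[[ 0.999 -0.003 -0.048]
 [ 0.048 -0.006  0.999]
 [-0.003 -1.    -0.006]]
pics/raw_t8.png 382.43776824034336 189.5107296137339
pics/top0.png 382.83261802575106 188.18884120171674
```

View pics/v8.png

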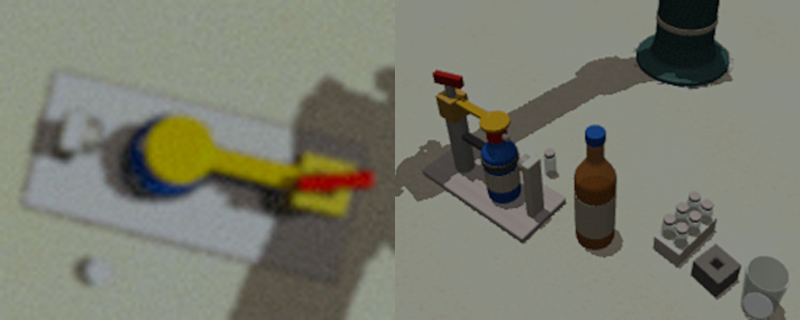

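```bash
python3 -c "
from plant import *
print(close_job())"
```

```text
the job is handed in; nothing more can be done
None
```

The job is done and handed in at about 29 s of the 72 s allowed.

- **Key in:** I took the key from the holder and pushed it into the lock until it bottomed at about 48 N. That was at the tool height expected for fully home.
- **Guard opened:** I turned the key clockwise until the end stop pushed back at 0.63 N m. The guard measured about 1.48 rad in the image; I take the small gap from 1.5 to be measuring error.
- **Cap pressed:** I pressed the cap with the closed fingers until it was solid (28 N, fingertips at 138.8 mm) and lifted off. I did not measure the spring-back on its own.
- **Guard closed:** I turned the key back to the other stop (-0.78 N m), pressed it home again (31 N) and let go.

**Last checks:** The final pictures show the disc over the cap and the key upright in the lock. The bottle, cup, rack and vial are standing and look unmoved, and the gripper is clear of everything.

**Disagreement:** The disc's image centre lies about 1.3 pixels (about 3 mm) from where it was at the start. The shift is in the closing direction, so it does not suggest the guard stopped short. It may be shading, or the guard may have started slightly off 0.

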